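# Hold a charger module over the contactless tester

### The job

Raise the tester's stiff lid to about 80 degrees from closed and leave it standing there; then pick up the black module with the two orange ears and carry it over the blue tray of housings to the tester. Finish while still holding it in the gripper, level and still, about 1 cm above the white sensing pad, centred on it and with its ears in line with the pad's two orange ear marks (either way round) for the contactless reading: do not put it down or let go. Never let the module touch the tester, do not bump the tray, and leave the loose housing, the tape roll and the steel flask where they are.

Things in the scene. Friction and masses are not known exactly. Their poses are not given: they have to be found in the camera images.
- tester: The tester, fixed to the bench: a flat grey case 200 (x) x 220 (y) x 45 mm high. Origin: centre of its underside, on the bench. Its x points from its front edge (towards the robot) to its hinge edge. A grey display lid covers its top when closed; under the lid is the sensing pad.
- pad (a point): Centre of the top of the tester's round white sensing pad (66 mm diameter), 48 mm above the bench, 3 mm above the deck, 135 mm in front of the hinge. Two orange ear marks, 14 mm wide, level with the pad, outer ends 47 mm from its centre, lie either side along this point's x; a thin orange stripe joins them. Axes are the tester's. Hidden while the lid is closed.
- lid (a joint): Angle of the tester's lid, rad: 0 = closed (lying flat), 1.57 = upright, stop at 2.3. It starts between 0 and 0.3. The hinge is stiff: the lid (350 g) stays at any angle where it is left; raising it takes about 5 to 8 N at the tab.
- lid_tab (a point): Grip point of the lid's blue tab, 235 mm from the hinge axis. The tab is a bar 16 mm wide (along the hinge, this point's y) and 14 mm thick, sticking out in the lid's plane from 203 to 253 mm from the hinge axis. Pinched across its 16 mm it can turn in the fingers, so the hand may keep pointing down along the arc.
- lid_hinge (a point): Point on the lid's hinge axis in the middle of its width, 56 mm above the bench, at the tester's far edge; the hinge runs along y of this point, and the lid lies towards its -x when closed. The lid panel is 220 mm wide, 12 mm thick and reaches 200 mm from the hinge. Axes are the tester's.
- module: The module: a black puck, 58 mm diameter, 34 mm high, with two orange ears at its foot (14 mm wide, 6 mm high) reaching 45 mm either side of the centre along its x, and a thin orange stripe on top along x. Loose, 105 to 210 g. Origin: centre of its underside, z up. Grip it across its y. Starts flat on the bench in one of three places shared with the loose housing and the tape roll.
- tray: Blue tray, fixed to the bench, 340 (x) x 92 (y) mm, filled with one row of four stacks of plain black round housings (74 mm diameter); highest point 79 mm above the bench. It stands between the module and the tester. Origin: centre of its underside; its long side is x.
- housing: Bystander: a loose plain black round housing without ears, 74 mm diameter, 36 mm high. Origin: centre of its underside.
- tape_roll: Bystander: a loose orange roll of tape lying flat, 76 mm outer diameter, 25 mm high. Origin: centre of its underside.
- flask: Bystander: a steel flask with a black cap, 66 mm diameter, 200 mm high, standing beyond the tester on the robot's right. Origin: centre of its underside.
Not all that is in view belongs to the job. Leave any green look-alike of the module alone.

How it is judged (in metres and radians):
On the way, in this order (a step that is already met when the one before it is completed fails the run):
1. the lid stands still at 80 degrees from closed (70 to 90), the module not yet lifted (value of joint lid between 1.222 and 1.571 rad and velocity of joint lid between -0.05 and 0.05 rad/s and height (world z) of module below 0.02 m), for 0.3 s.
2. the module is carried over the tray (y of module in the frame of tray between -0.046 and 0.046 m and x of module in the frame of tray between -0.2 and 0.2 m and height (world z) of module above 0.079 m), for 0.05 s.
At the end, for the whole second after the job is handed in: Module held by the fingers (over 1 N), underside 3 to 18 mm above the pad, within 8 mm of its centre, ears within 8 degrees of the ear marks, level within 5.7 degrees, still, not touching the tester; lid between 70 and 90 degrees (value of joint lid between 1.222 and 1.571 rad and z of module in the frame of pad between 0.003 and 0.018 m and horizontal distance between module and pad below 0.008 m and angle between the x axis of module and the x axis of pad, either way round below 0.14 rad and angle between module's own z axis and vertical below 0.1 rad and linear speed of module below 0.02 m/s and angular speed of module below 0.2 rad/s and contact force between module and the fingers above 1 N and contact force between module and tester below 0.05 N); the arm keeps its last pose, push and grip.
It fails at once if the module touches the tester (contact force between module and tester above 0.5 N).
It fails at once if the tray is bumped (contact force between module and tray above 1 N or contact force between any of the arm, the fingers and tray above 2 N).
It fails at once if a bystander is pushed more than 15 mm or tipped (distance of any of housing, tape_roll, flask from where it was at the start of the episode above 0.015 m or angle between any of housing, tape_roll, flask's own z axis and vertical above 0.3 rad).
It also fails if it takes over 72 s, if anything falls off the work surface, if the arm or the gripper's body presses on something with over 40 N, if the wrist force passes 120 N, or if a joint passes its speed limit or range.

### The arm

A 6-joint arm with a two-finger parallel gripper is mounted at the origin on the work surface. World frame = base frame: x ahead of the robot, y to its left, z up, the work surface at z = 0. Lengths are in m, angles in degrees, forces in N, time in s.
With the tool pointing down it reaches from about 0.3 to 0.75 m from the base axis. Payload 8.5 kg.
Tool frame: the origin (TCP) lies between the finger pads; the fingertips stand 17 mm ahead of it and the grasp point (between the pads) lies 2 mm behind it; z points along the fingers, y is the direction in which the jaws open and shut (so a half turn about z gives the same grasp; the last joint's range is limited). The gripper opens to 85 mm and grips with 20 to 120 N. Pads are 22 mm wide; open, the fingers measure 114 mm over their backs; the gripper's body (76 mm by 85 mm) begins 54 mm behind the grasp point. The pads swing forward as they close: fully open they stand 13 mm farther back than shut.
Start: joints at [-79.544, 21.807, 74.336, -0, 83.858, -12.336], TCP at [0.213, -0.507, 0.248] pointing down, gripper open.
Joint ranges: [-178.18, 178.18], [-50.72, 133.34], [12.68, 142.11], [-81.47, 261.47], [9.98, 163.14], [-165.26, 165.26]. Speed limits (degrees/s): [136.94, 136.94, 180, 180, 180, 180].

### API

Orientations are given as a 3x3 rotation matrix whose columns are the frame's x, y, z axes.
In Python, from rig import readout, eyes, env gives the robot as it stands.
- The arm moves only by the tool arm_command, never from a script. Its argument "rows" is text: rows parted by semicolons, each of 7 numbers parted by spaces: the closure, from 0 (fully open) to 1 (shut), then the shift along the tool's x, y, z in mm, then the turn, a rotation vector about the tool's x, y, z in degrees. In form: grip dx dy dz rx ry rz; .... A call has 1 to 5 rows; each row shifts and turns the commanded pose from where the row before left it, along the tool's axes as they then stand; what a row does not reach is not made up. A row lasts 1/12 s, in which the tool goes at most 41.7 mm and 7.16 degrees, less where a joint would pass 70% of its speed; a pose out of reach is approached as far as the arm can. A call with a gripper value outside its range is refused whole. The fingers move at their own pace and stop on an object; "squeeze" is the grip in N (left out, the last holds). Time passes only in rows, so rows that do not move let the fingers close. It gives the time, the measured TCP pose, the force and the opening at its end, in the units of the state.
- readout.observe(): the state, without advancing time (a new reading comes with each control period).
- eyes.get_image(name): name is "scene" or "top" or "wrist"; returns the picture (400x640x3 uint8, red, green, blue); there is no depth.
- eyes.camera_model(name): a dict with "mtx" (3x3 intrinsics, pixels), "k1" (the pictures are not rectified: a ray, as slopes to the right and down, at radius r is drawn at 1 + k1 r^2 times it, then the intrinsics apply), "view" (4x4, takes a point from world to camera coordinates). Camera axes: x right, y up, looking along -z (the intrinsics and any distortion apply to the point x, -y, -z); pixel columns grow to the right and rows downward; lengths in m; the calibration is good to about 2 mm. A picture is of the moment at which its call begins: read the wrist's pose just before it. camera_model takes no time and is no camera call; for the wrist camera it gives the pose at the moment of the call.
- env.close_job(): hands the job in, once; it reports no verdict.
The state is a dict: "time_s": time; "q": joint angles; "qvel": joint speeds; "joint_efforts": joint torques, N m; "position": TCP position; "tool_rot": TCP orientation; "ft_force": force on the tool from outside, world axes, zero at the start; "wrist_torque": the same for the moment, N m; "grip_width": finger opening in m.
Only numpy, scipy, OpenCV 4.12 (cv2) and the standard library are available. Lean on these libraries where they do the work, as an engineer would, in place of code of your own. Each camera call takes 0.05 s, during which the arm holds its last target. There are 200 camera calls.

## Working session

There is one attempt and no reset: what is moved stays moved. The work goes in short steps, Python scripts to look and compute and a tool call to move; the robot and the scene stay as the last step left them, time stands still between calls to the robot, and variables do not carry over. Pictures are saved under pics/ and viewed, about 8 in all and at most 12, crops included, and the job is handed in when it is done.

Besides the shell and the picture viewer there is one more tool, called in YAML: its name, and indented under it one key for each argument. arm_command: Moves the arm, as the interface text tells. Its arguments: {"type":"object","properties":{"rows":{"type":"string"},"squeeze":{"type":"number"}},"required":["rows"]}

```bash
mkdir -p pics; cat > h.py <<'E'
import numpy as np, cv2
from rig import readout, eyes, env
def snap(n,f=None):
    im=eyes.get_image(n); 
    if f: cv2.imwrite('pics/'+f,im[:,:,::-1])
    return im
def ray(n,u,v,m=None):
    m=m or eyes.camera_model(n); K=np.array(m['mtx']);V=np.array(m['view'])
    d=np.linalg.solve(K,[u,v,1.]);d=d[:2]/d[2]; s=d.copy()
    for _ in range(30): s=d/(1+m['k1']*(s@s))
    R=V[:3,:3];o=-R.T@V[:3,3]
    return o,R.T@np.array([s[0],-s[1],-1.])
def onplane(n,u,v,z,m=None):
    o,d=ray(n,u,v,m); return o+d*(z-o[2])/d[2]
def proj(n,p,m=None):
    m=m or eyes.camera_model(n);c=np.array(m['view'])@np.append(p,1.)
    s=np.array([c[0],-c[1]])/-c[2]; s=s*(1+m['k1']*(s@s)); return (np.array(m['mtx'])@np.append(s,1))[:2]
E
python3 - <<'E'
from h import *
a=snap('scene','scene0.png');b=snap('top','top0.png');c=snap('wrist','wrist0.png')
s=readout.observe();print(s)
for n in('scene','top','wrist'):
  m=eyes.camera_model(n);V=np.array(m['view']);print(n,m['k1'],np.array(m['mtx']).round(1).tolist(),(-V[:3,:3].T@V[:3,3]).round(3),V[:3,:3].round(3).tolist())
E
```

```text
{'time_s': 0.15, 'q': array([-7.95448721e+01,  2.18334697e+01,  7.43724638e+01,  6.95009813e-04,
        8.38571918e+01, -1.23365278e+01]), 'qvel': array([-0.12012603, -0.1306051 , -0.2055906 ,  0.02768453,  0.06524008,
       -0.04756141]), 'joint_efforts': array([ 1.81615684e-03, -4.48626566e+01, -2.31344122e+01, -1.69500199e-04,
        3.73799747e-03,  1.85699315e-05]), 'position': array([ 0.21301669, -0.5068577 ,  0.2478546 ]), 'tool_rot': array([[ 9.21920107e-01,  3.87380023e-01, -1.88068266e-04],
       [ 3.87379989e-01, -9.21919500e-01,  1.08564151e-03],
       [ 2.47172033e-04, -1.07372862e-03, -9.99999393e-01]]), 'ft_force': array([-0.54780626,  0.13020162,  0.85845321]), 'wrist_torque': array([ 0.01985393, -0.02404862, -0.0126996 ]), 'grip_width': 0.08541522646036528}
scene 0.017449810531998247 [[439.5, 0.0, 323.7], [0.0, 439.5, 196.4], [0.0, 0.0, 1.0]] [1.378 0.226 0.901] [[-0.291, 0.957, -0.011], [-0.643, -0.187, 0.743], [0.709, 0.223, 0.669]]
top -0.053393154843796524 [[516.3, 0.0, 318.7], [0.0, 516.3, 191.0], [0.0, 0.0, 1.0]] [ 0.291 -0.048  1.717] [[-0.006, -1.0, -0.007], [0.991, -0.007, 0.134], [-0.134, -0.006, 0.991]]
wrist -0.03915792917326816 [[311.1, 0.0, 319.2], [0.0, 311.1, 200.7], [0.0, 0.0, 1.0]] [ 0.279 -0.479  0.372] [[0.388, -0.922, -0.0], [0.883, 0.372, -0.285], [0.263, 0.11, 0.959]]
```

View pics/top0.png

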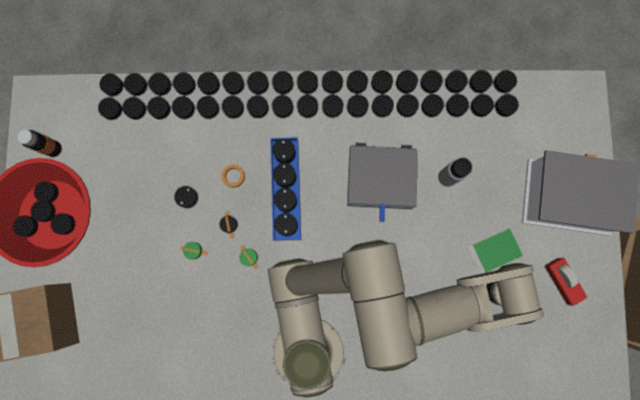

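View pics/scene0.png

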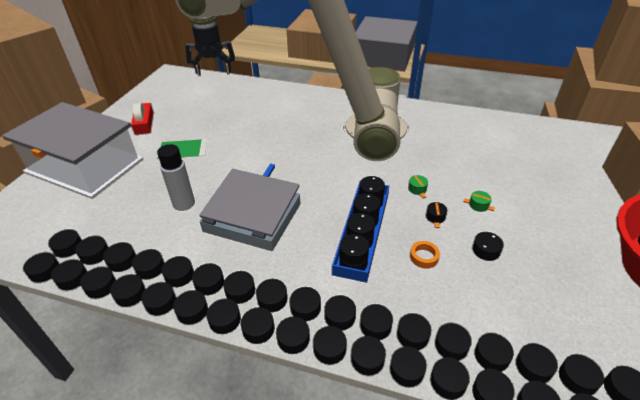

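The top view shows these candidates:
- Black puck with orange ears and stripe at (229,224). This is the module.
- Plain black housing at (186,197).
- Tape roll at (233,176).
- Green look-alikes at (193,250) and (249,257).
- Tray stacks, loose pucks in the back rows and the bin.

The tester is at about (382,177), its blue tab at (381,213) and the flask at (458,172). I'll check the module and the tab in close crops.

```bash
python3 - <<'E'
from h import *
a=cv2.imread('pics/scene0.png');b=cv2.imread('pics/top0.png')
def crop(im,x,y,w,h,f=4): 
    c=im[y:y+h,x:x+w]; return cv2.resize(c,(400,300),interpolation=cv2.INTER_CUBIC)
cv2.imwrite('pics/crops.png',np.vstack([np.hstack([crop(b,336,138,100,75+0),crop(b,180,195,80,60)]),np.hstack([crop(a,190,150,120,90),crop(a,400,170,80,60)])]))
def cents(im,lo,hi,roi,minA=8):
    x,y,w,h=roi; hs=cv2.cvtColor(im[y:y+h,x:x+w],cv2.COLOR_BGR2HSV); m=cv2.inRange(hs,lo,hi)
    n,l,st,c=cv2.connectedComponentsWithStats(m)
    return [(c[i]+[x,y],st[i]+[x,y,0,0,0]) for i in range(1,n) if st[i][4]>=minA],m
bl=((100,120,50),(130,255,255)); org=((5,130,110),(22,255,255))
for n,im,rt,rm,rtr in(('top',b,(360,195,40,40),(215,205,28,38),(262,130,50,120)),('scene',a,(255,155,30,30),(424,195,26,40),(320,170,80,120))):
  for k,c,r in(('tab',bl,rt),('mod',org,rm),('tray',bl,rtr)):
    cs,m=cents(im,*c,r); ys,xs=np.nonzero(m); P=np.c_[xs+r[0],ys+r[1]].astype(np.float32)
    print(n,k,[(q[0].round(1).tolist(),q[1].tolist()) for q in cs][:6]); print('  rect',cv2.minAreaRect(P), P.mean(0))
    if k=='mod':
       print('  at z=.003 bbox pts',[onplane(n,*p,0.003).round(4) for p in cv2.boxPoints(cv2.minAreaRect(P))])
    if k=='tray': print([onplane(n,*p,0.02).round(3) for p in cv2.boxPoints(cv2.minAreaRect(P))])
E
```

```text
top tab [([381.6, 212.1], [380, 205, 5, 16, 68])]
  rect ((382.0, 212.5), (15.0, 4.0), 90.0) [381.64706 212.14706]
top mod [([227.1, 221.1], [225, 212, 5, 19, 47]), ([231.0, 234.5], [230, 233, 3, 4, 12])]
  rect ((228.23077392578125, 224.15383911132812), (24.71063232421875, 3.9223227500915527), 78.69007110595703) [227.91525 223.81355]
  at z=.003 bbox pts [array([0.4535, 0.2797, 0.003 ]), array([0.456 , 0.2668, 0.003 ]), array([0.3751, 0.2493, 0.003 ]), array([0.3726, 0.2621, 0.003 ])]
top tray [([286.2, 192.5], [271, 138, 30, 102, 1077])]
  rect ((285.0633850097656, 188.52926635742188), (101.38800811767578, 27.080530166625977), 88.21009063720703) [286.22284 192.52553]
[array([0.702, 0.126, 0.02 ]), array([0.704, 0.034, 0.02 ]), array([0.364, 0.024, 0.02 ]), array([0.361, 0.113, 0.02 ])]
scene tab [([268.7, 169.8], [263, 164, 11, 12, 70])]
  rect ((268.6922912597656, 169.96153259277344), (4.992301940917969, 14.699555397033691), 33.690067291259766) [268.7     169.77142]
scene mod [([437.1, 208.5], [435, 203, 5, 12, 38]), ([436.6, 224.6], [434, 222, 6, 6, 25])]
  rect ((434.3160400390625, 209.74221801757812), (34.88507843017578, 10.252730369567871), 69.22774505615234) [436.13434 213.73134]
  at z=.003 bbox pts [array([0.3373, 0.2169, 0.003 ]), array([0.3123, 0.2429, 0.003 ]), array([0.4436, 0.2924, 0.003 ]), array([0.4656, 0.268 , 0.003 ])]
scene tray [([356.8, 191.9], [354, 184, 6, 17, 38]), ([359.2, 248.1], [332, 185, 57, 97, 985])]
  rect ((359.7353210449219, 229.558837890625), (37.107948303222656, 99.68213653564453), 14.03624439239502) [359.15234 245.99316]
[array([0.717, 0.031, 0.02 ]), array([ 0.33 , -0.003,  0.02 ]), array([0.341, 0.113, 0.02 ]), array([0.718, 0.123, 0.02 ])]
```

View pics/crops.png

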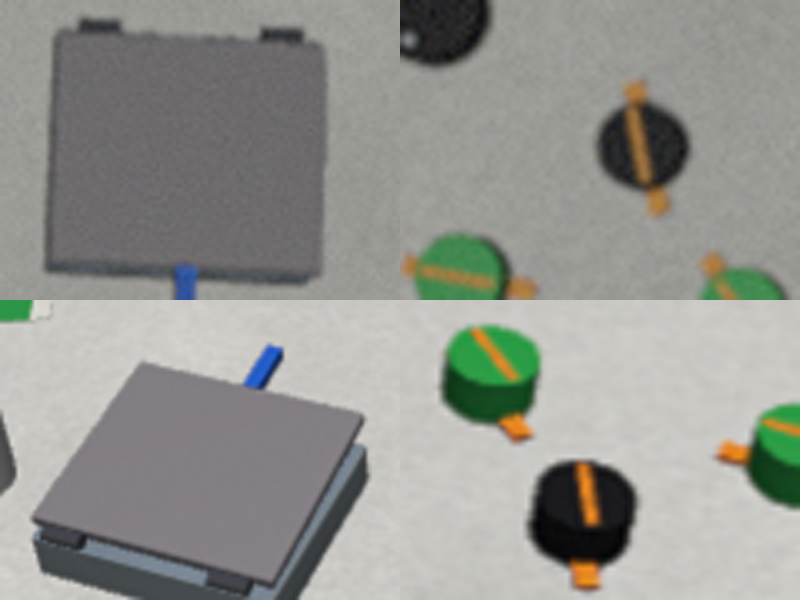

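The crops confirm that the black eared module is the one at (229,224) in the top view. The lid is slightly open, and the tab is clear in both views. I'll triangulate the lid corners and the tab next.

```bash
cat >> h.py <<'E'
def tri(obs):
    A=np.zeros((3,3));b=np.zeros(3);L=[]
    for x in obs:
        o,d=ray(*x);d=d/np.linalg.norm(d);P=np.eye(3)-np.outer(d,d);A+=P;b+=P@o;L.append((o,d,P))
    p=np.linalg.solve(A,b); return p,[float(np.linalg.norm(P@(p-o))) for o,d,P in L]
E
python3 - <<'E'
from h import *
C={'farL':((349.75,145.5),(271.6,234.9)),'farR':((417.25,148.5),(200.5,216)),'nearR':((416,206.5),(232,168.9)),'nearL':((347.9,205),(298.6,183.9)),'tab':((382,212.5),(268.7,169.9)),'tabtip':((381.5,220),(272.5,165))}
Q={}
for k,(t,s) in C.items():
    p,r=tri([('top',*t),('scene',*s)]);Q[k]=p;print(k,p.round(4),np.round(r,4))
f=(Q['farL']+Q['farR'])/2;n=(Q['nearL']+Q['nearR'])/2;d=f-n
print('len',np.linalg.norm(d),'yaw',np.degrees(np.arctan2(d[1],d[0])),'pitch',np.degrees(np.arctan2(-d[2],np.hypot(*d[:2]))))
e=Q['farL']-Q['farR'];print('width',np.linalg.norm(e),'yaw',np.degrees(np.arctan2(-e[0],e[1])));e=Q['nearL']-Q['nearR'];print('width',np.linalg.norm(e),'yaw',np.degrees(np.arctan2(-e[0],e[1])))
# module: ear ends in the two views
for n,(a,b) in {'top':((226.9,212.5),(231.7,236.6)),'scene':((437,0),(436.6,227))}.items():
  pass
print(onplane('top',226.9,213,.006),onplane('top',231.7,236.9,.006),onplane('scene',436.8,228.6,.003))
# black disc top face ellipse, top view
b=cv2.imread('pics/top0.png');g=b[205:245,212:248].max(2);m=(g<75).astype(np.uint8)
c=max(cv2.findContours(m,0,1)[0],key=cv2.contourArea);r=cv2.boundingRect(c);print('disc',r,cv2.minEnclosingCircle(c))
(x,y),_=cv2.minEnclosingCircle(c);print(onplane('top',x+212,y+205,.025))
E
```

```text
farL [ 0.6666 -0.1414  0.0574] [0.0007 0.0007]
farR [ 0.6543 -0.3603  0.0551] [0.0027 0.0027]
nearR [ 0.4622 -0.35    0.0756] [0.0012 0.0012]
nearL [ 0.469  -0.1334  0.073 ] [0.0023 0.0023]
tab [ 0.4428 -0.2391  0.0815] [0.0002 0.0002]
tabtip [ 0.4187 -0.2367  0.0826] [0. 0.]
len 0.19585789426730416 yaw -2.6843829156950436 pitch 5.273038474633852
width 0.21926829247861926 yaw -3.239737420673632
width 0.21673096565984531 yaw -1.7988013664018325
[0.45121483 0.26898022 0.006     ] [0.37160467 0.251645   0.006     ] [0.46764462 0.27123618 0.003     ]
disc (8, 11, 18, 17) ((16.323530197143555, 18.5), 8.690964698791504)
[0.41474305 0.26016384 0.025     ]
```

arm_command:
  rows: "0 0 0 0 0 0 6.3; 0 0 0 0 0 0 6.3; 0 0 0 0 0 0 6.3; 0 0 0 0 0 0 6.4; 0 0 0 0 0 0 0"

```text
time_s: 0.57
position: [0.213, -0.5069, 0.2481]
tool_rot: [[0.999, -0.048, -0.0], [-0.048, -0.999, 0.001], [-0.0, -0.001, -1.0]]
ft_force: [-0.5, 0.7, 0.4]
grip_width: 0.0854
```

arm_command:
  rows: "0 22 -30 8 0 0 0; 0 22 -30 8 0 0 0; 0 22 -30 8 0 0 0; 0 22 -30 8 0 0 0; 0 22 -30 8 0 0 0"

```text
time_s: 0.98
position: [0.3302, -0.3605, 0.208]
tool_rot: [[0.999, -0.04, 0.0], [-0.04, -0.999, -0.0], [0.0, 0.0, -1.0]]
ft_force: [0.5, -0.9, -0.0]
grip_width: 0.0852
```

arm_command:
  rows: "0 22 -30 8 0 0 0; 0 22 -30 8 0 0 0; 0 22 -30 8 0 0 0; 0 22 -30 8 0 0 0; 0 0 0 0 0 0 0"

```text
time_s: 1.4
position: [0.4247, -0.241, 0.175]
tool_rot: [[0.999, -0.035, -0.001], [-0.035, -0.999, 0.003], [-0.001, -0.003, -1.0]]
ft_force: [-0.7, 0.4, -0.2]
grip_width: 0.0852
```

```bash
python3 - <<'E'
from h import *
s=readout.observe();print(s['position'],s['tool_rot'].round(4).tolist(),s['q'].round(1),s['time_s'],s['ft_force'])
m=eyes.camera_model('wrist');im=snap('wrist','w1.png')
print(proj('wrist',[.427,-.241,.0805],m))
hs=cv2.cvtColor(im,cv2.COLOR_RGB2HSV);k=cv2.inRange(hs,(100,120,50),(130,255,255))
for c in cv2.findContours(k,0,1)[0]:
  if cv2.contourArea(c)>100:
    r=cv2.minAreaRect(c);print(r);bp=cv2.boxPoints(r);print([onplane('wrist',*p,.083,m).round(4).tolist() for p in bp])
E
```

```text
[ 0.42473446 -0.24099507  0.17500192] [[0.9994, -0.0347, -0.0012], [-0.0347, -0.9994, 0.0031], [-0.0013, -0.003, -1.0]] [-43.5  19.9  90.7   0.1  69.6  48.4] 1.4 [-0.6635896   0.3642269  -0.23289355]
[319.04806293 205.49006494]
((314.3497009277344, 184.56350708007812), (21.694780349731445, 75.35086822509766), 1.548157811164856)
[[0.4154, -0.2283, 0.083], [0.4708, -0.2324, 0.083], [0.4698, -0.2474, 0.083], [0.4144, -0.2444, 0.083]]
((25.0, 187.0), (50.0, 158.0), 0.0)
[[0.3844, 0.0214, 0.083], [0.5065, -0.0203, 0.083], [0.5043, -0.0579, 0.083], [0.3838, -0.023, 0.083]]
```

View pics/w1.png

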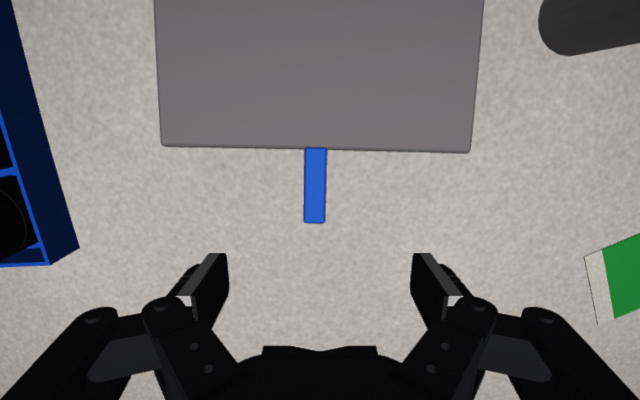

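Wrist view: the blue tab runs from (314,149) to its tip at (314,222), and the panel edge goes from (162,145) to (470,152). That gives a tester yaw of about -3.2° and a grip point near (0.434, -0.2375, 0.077). I'll descend and pinch.

arm_command:
  rows: "0 9 -3 25 0 0 0.7; 0 0 0 25 0 0 0; 0 0 0 25 0 0 0; 0 0 0 25 0 0 0; 0 0 0 0 0 0 0"
  squeeze: 30

```text
time_s: 1.87
position: [0.4299, -0.2429, 0.0729]
tool_rot: [[0.998, -0.055, -0.005], [-0.055, -0.998, 0.005], [-0.006, -0.004, -1.0]]
ft_force: [-1.2, 0.7, -0.4]
grip_width: 0.0854
```

arm_command:
  rows: "1 0 0 0 0 0 0; 1 0 0 0 0 0 0; 1 0 0 0 0 0 0; 1 0 0 0 0 0 0; 1 0 0 0 0 0 0"

```text
time_s: 2.28
position: [0.432, -0.2429, 0.0772]
tool_rot: [[0.998, -0.056, 0.001], [-0.056, -0.998, 0.001], [0.001, -0.001, -1.0]]
ft_force: [11.1, 39.1, 1.0]
grip_width: 0.0259
```

arm_command:
  rows: "1 0 0 0 0 0 0; 1 0 0 0 0 0 0; 1 0 0 0 0 0 0"

```text
time_s: 2.53
position: [0.432, -0.2378, 0.076]
tool_rot: [[0.998, -0.057, 0.0], [-0.057, -0.998, 0.011], [-0.001, -0.011, -1.0]]
ft_force: [12.4, 29.7, 0.9]
grip_width: 0.0153
```

arm_command:
  rows: "1 0 -4 0 0 0 0; 1 0 0 0 0 0 0; 1 0 0 0 0 0 0"

```text
time_s: 2.78
position: [0.4321, -0.2375, 0.0763]
tool_rot: [[0.998, -0.056, 0.0], [-0.056, -0.998, 0.004], [-0.0, -0.004, -1.0]]
ft_force: [4.0, 10.8, -1.9]
grip_width: 0.0157
```

arm_command:
  rows: "1 2.5 0 -18.7 0 0 0; 1 4.4 0 -17.7 0 0 0; 1 0 0 0 0 0 0"

```text
time_s: 3.03
position: [0.4388, -0.2379, 0.1145]
tool_rot: [[0.998, -0.055, -0.001], [-0.055, -0.998, 0.003], [-0.001, -0.003, -1.0]]
ft_force: [-1.1, 11.0, 1.7]
grip_width: 0.0151
```

arm_command:
  rows: "1 6.2 0 -19.6 0 0 0; 1 7.8 0 -18.9 0 0 0; 1 9.5 0 -18.2 0 0 0; 1 0 0 0 0 0 0"

```text
time_s: 3.37
position: [0.4627, -0.2392, 0.1718]
tool_rot: [[0.998, -0.055, -0.0], [-0.055, -0.998, 0.003], [-0.001, -0.003, -1.0]]
ft_force: [-4.8, 11.1, 4.1]
grip_width: 0.0155
```

arm_command:
  rows: "1 11 0 -17.3 0 0 0; 1 12.5 0 -16.3 0 0 0; 1 13.8 0 -15.1 0 0 0; 1 15.1 0 -13.8 0 0 0; 1 0 0 0 0 0 0"

```text
time_s: 3.78
position: [0.5158, -0.2423, 0.234]
tool_rot: [[0.999, -0.054, 0.0], [-0.054, -0.999, 0.003], [0.0, -0.003, -1.0]]
ft_force: [-3.5, 11.7, 6.7]
grip_width: 0.0152
```

arm_command:
  rows: "1 16.3 0 -12.5 0 0 0; 1 17.3 0 -11 0 0 0; 1 18.2 0 -9.5 0 0 0; 1 0 0 0 0 0 0"

```text
time_s: 4.12
position: [0.568, -0.2452, 0.2665]
tool_rot: [[0.999, -0.054, 0.001], [-0.054, -0.999, 0.002], [0.001, -0.002, -1.0]]
ft_force: [-0.5, 10.4, 5.8]
grip_width: 0.0156
```

arm_command:
  rows: "1 18.9 0 -7.8 0 0 0; 1 19.6 0 -6.2 0 0 0; 1 20 0 -4.4 0 0 0; 1 0 0 0 0 0 0; 1 0 0 0 0 0 0"

```text
time_s: 4.53
position: [0.6259, -0.2485, 0.2845]
tool_rot: [[0.999, -0.053, 0.002], [-0.053, -0.999, 0.002], [0.002, -0.002, -1.0]]
ft_force: [2.3, 8.5, 4.3]
grip_width: 0.0153
```

```bash
python3 - <<'E'
from h import *
snap('scene','s1.png'); s=readout.observe();print(s['position'],s['q'].round(1),s['ft_force'])
a=cv2.imread('pics/s1.png')[60:260,150:350];b=snap('top')[100:260,320:480,::-1]
cv2.imwrite('pics/c1.png',np.hstack([cv2.resize(a,(400,400)),cv2.resize(b,(400,400))]))
E
```

```text
[ 0.6256351  -0.24847517  0.28443701] [-31.8  34.   47.6   0.2  98.4  61.3] [2.68044144 8.9444871  2.39212724]
```

View pics/c1.png

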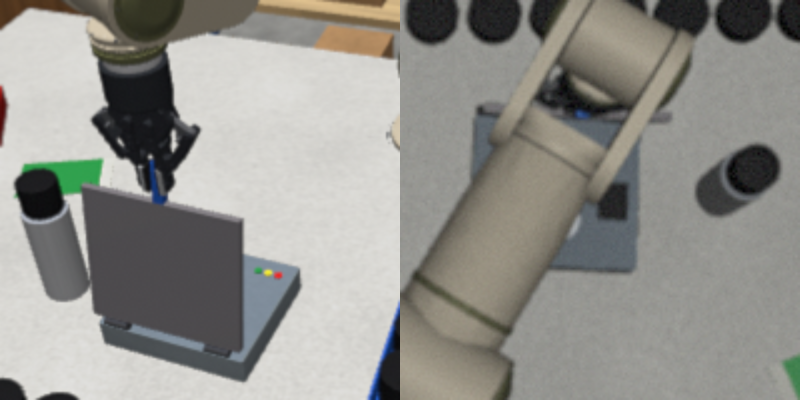

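The scene crop shows the lid standing near 80°, with the tab still pinched at crop (157,180). By the arc, TCP x 0.626 against the hinge at 0.666 gives about 80°. I'll release, lift and back off to view the pad.

arm_command:
  rows: "0 0 0 0 0 0 0; 0 0 0 0 0 0 0; 0 0 0 0 0 0 0; 0 0 0 0 0 0 0; 0 0 0 0 0 0 0"

```text
time_s: 5.05
position: [0.6247, -0.2505, 0.2834]
tool_rot: [[0.998, -0.056, -0.0], [-0.056, -0.998, -0.0], [-0.0, 0.0, -1.0]]
ft_force: [1.1, -0.0, 0.3]
grip_width: 0.0748
```

arm_command:
  rows: "0 0 0 -20 0 0 0; 0 0 0 -25 0 0 0; 0 0 0 -25 0 0 0; 0 -30 0 0 0 0 0; 0 -35 0 0 0 0 0"

```text
time_s: 5.47
position: [0.5607, -0.2471, 0.3539]
tool_rot: [[0.998, -0.055, 0.003], [-0.055, -0.998, -0.002], [0.003, 0.002, -1.0]]
ft_force: [0.5, -1.1, -1.0]
grip_width: 0.0856
```

arm_command:
  rows: "0 -30 0 0 0 0 0; 0 0 0 0 0 0 0; 0 0 0 0 0 0 0"

```text
time_s: 5.72
position: [0.529, -0.2449, 0.3543]
tool_rot: [[0.998, -0.057, 0.001], [-0.057, -0.998, -0.001], [0.001, 0.001, -1.0]]
ft_force: [0.9, -0.5, 0.5]
grip_width: 0.0851
```

```bash
python3 - <<'E'
from h import *
s=readout.observe();print(s['position'],s['tool_rot'].round(3).tolist(),s['q'].round(1),s['time_s'])
m=eyes.camera_model('wrist');im=snap('wrist','w2.png');snap('scene','s2.png');snap('top','t2.png')
print('pad guess',proj('wrist',[.531,-.243,.048],m))
hs=cv2.cvtColor(im,cv2.COLOR_RGB2HSV);k=cv2.inRange(hs,(5,130,110),(22,255,255))
for c in cv2.findContours(k,0,1)[0]:
  if cv2.contourArea(c)>20: print('or',cv2.minAreaRect(c))
E
```

```text
[ 0.52898236 -0.24492125  0.35428121] [[0.998, -0.057, 0.001], [-0.057, -0.998, -0.001], [0.001, 0.001, -1.0]] [-36.5  22.6  55.9   0.  101.4  56.8] 5.7167
pad guess [317.10385771 160.46465974]
or ((70.36724090576172, 305.1568908691406), (27.65807342529297, 2.466324806213379), 40.23635482788086)
or ((4.5, 290.5), (7.0, 9.0), 90.0)
or ((67.0975570678711, 281.8780517578125), (10.30746841430664, 6.559298038482666), 38.65980911254883)
or ((39.884605407714844, 261.076904296875), (9.429903030395508, 6.933752536773682), 56.3099365234375)
or ((13.686525344848633, 249.39117431640625), (31.887834548950195, 3.815023183822632), 59.74356460571289)
or ((18.51470184326172, 223.19117736816406), (11.147406578063965, 7.202939987182617), 59.03623962402344)
or ((317.5, 187.0), (10.0, 9.0), 90.0)
or ((317.5, 160.0), (34.0, 3.0), 90.0)
or ((8.5, 149.5), (17.0, 45.0), 0.0)
or ((317.5, 132.0), (12.0, 9.0), 90.0)
```

View pics/w2.png

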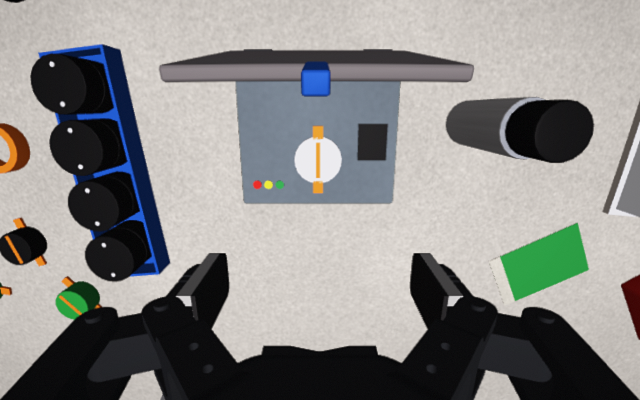

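Wrist view: the white pad is centred at (318,160), with ear marks at (317,132) and (317,187) in line with the tool x. The lid stands, with its tab at (316,80). I'll turn the hand half round so the camera faces away from the lid, and compute pad and module positions.

arm_command:
  rows: "0 0 0 0 0 0 -7; 0 0 0 0 0 0 -7; 0 0 0 0 0 0 -7; 0 0 0 0 0 0 -7; 0 0 0 0 0 0 -7"

```text
time_s: 6.28
position: [0.531, -0.245, 0.3527]
tool_rot: [[0.846, 0.532, -0.0], [0.532, -0.846, 0.0], [-0.0, -0.0, -1.0]]
ft_force: [0.8, 0.4, -0.2]
grip_width: 0.0855
```

arm_command:
  rows: "0 0 0 0 0 0 -7; 0 0 0 0 0 0 -7; 0 0 0 0 0 0 -7; 0 0 0 0 0 0 -7; 0 0 0 0 0 0 -7"

```text
time_s: 6.7
position: [0.531, -0.245, 0.3527]
tool_rot: [[0.388, 0.922, -0.0], [0.922, -0.388, 0.0], [0.0, -0.0, -1.0]]
ft_force: [-0.0, 0.4, 0.9]
grip_width: 0.0854
```

arm_command:
  rows: "0 0 0 0 0 0 -7; 0 0 0 0 0 0 -7; 0 0 0 0 0 0 -7; 0 0 0 0 0 0 -7; 0 0 0 0 0 0 -7"

```text
time_s: 7.12
position: [0.531, -0.245, 0.3528]
tool_rot: [[-0.211, 0.978, -0.0], [0.978, 0.211, 0.0], [0.0, -0.0, -1.0]]
ft_force: [0.5, 0.6, -0.7]
grip_width: 0.0854
```

arm_command:
  rows: "0 0 0 0 0 0 -7; 0 0 0 0 0 0 -7; 0 0 0 0 0 0 -7; 0 0 0 0 0 0 -7; 0 0 0 0 0 0 -7"

```text
time_s: 7.53
position: [0.531, -0.245, 0.3527]
tool_rot: [[-0.733, 0.68, -0.0], [0.68, 0.733, 0.0], [0.001, -0.0, -1.0]]
ft_force: [0.2, -0.3, 0.4]
grip_width: 0.0855
```

arm_command:
  rows: "0 0 0 0 0 0 -7; 0 0 0 0 0 0 -7; 0 0 0 0 0 0 -7; 0 0 0 0 0 0 -7; 0 0 0 0 0 0 -7"

```text
time_s: 7.95
position: [0.531, -0.245, 0.3527]
tool_rot: [[-0.991, 0.136, -0.0], [0.136, 0.991, 0.0], [0.0, 0.0, -1.0]]
ft_force: [0.2, 0.1, -0.6]
grip_width: 0.0852
```

arm_command:
  rows: "0 0 0 0 0 0 -7; 0 0 0 0 0 0 -7; 0 0 0 0 0 0 -6.5; 0 0 0 0 0 0 0"

```text
time_s: 8.28
position: [0.5309, -0.245, 0.3527]
tool_rot: [[-0.976, -0.217, -0.0], [-0.217, 0.976, 0.0], [0.0, 0.0, -1.0]]
ft_force: [0.2, -0.1, 0.1]
grip_width: 0.0853
```

```bash
python3 - <<'E'
from h import *
s=readout.observe();print(s['position'],s['tool_rot'].round(3).tolist(),s['q'].round(1),s['time_s'])
R=np.array(s['tool_rot']);T=s['position']
d=R.T@(np.array([.412,.260,.25])-T);print('to module (tool mm)',(d*1000).round(0))
# pad, tray from top view
im=cv2.imread('pics/w2.png')
# saved earlier model: rebuild w2 camera from tool pose
m=eyes.camera_model('wrist');V=np.array(m['view']);Tn=np.eye(4);Tn[:3,:3]=R;Tn[:3,3]=T
C=V@Tn   # cam from tool
T2=np.eye(4);c,sn=.9984,-.057;T2[:3,:3]=np.array([[c,sn,.001],[sn,-c,-.001],[.001,.001,-1]]);T2[:3,3]=[.52898,-.24492,.35428]
m2=dict(m);m2['view']=C@np.linalg.inv(T2)
hs=cv2.cvtColor(im,cv2.COLOR_BGR2HSV);k=cv2.inRange(hs[125:195,285:350],(0,0,170),(180,60,255))
k|=cv2.inRange(hs[125:195,285:350],(5,100,110),(25,255,255))*0
ct=cv2.convexHull(np.vstack(cv2.findContours(k,0,1)[0]));e=cv2.fitEllipse(ct);print(e)
p=onplane('wrist',e[0][0]+285,e[0][1]+125,.048,m2);print('pad',p)
a=onplane('wrist',317.5,126,.048,m2);b=onplane('wrist',317.5,192,.048,m2);print(a,b,np.linalg.norm(a-b),(a+b)/2,np.degrees(np.arctan2(*(a-b)[1::-1])))
np.save('cam_tool.npy',C)
E
```

```text
[ 0.53091495 -0.24497988  0.352744  ] [[-0.976, -0.217, -0.0], [-0.217, 0.976, 0.0], [0.0, 0.0, -1.0]] [ -36.4   22.9   55.8    0.   101.4 -138.9] 8.2833
to module (tool mm) [  6. 519. 103.]
((32.52775573730469, 34.563961029052734), (47.422733306884766, 47.66304397583008), 90.0357894897461)
pad [ 0.53552861 -0.24321807  0.048     ]
[ 0.58103969 -0.24580239  0.048     ] [ 0.4889913 -0.2404952  0.048    ] 0.092201267585999 [ 0.5350155  -0.24314879  0.048     ] -3.2998224661550193
```

arm_command:
  rows: "0 0 40 0 0 0 0; 0 0 40 0 0 0 0; 0 0 40 0 0 0 0; 0 0 40 0 0 0 0; 0 0 40 0 0 0 0"

```text
time_s: 8.7
position: [0.4873, -0.0478, 0.3532]
tool_rot: [[-0.978, -0.209, -0.0], [-0.209, 0.978, 0.0], [0.0, 0.0, -1.0]]
ft_force: [0.3, 0.5, 0.4]
grip_width: 0.0854
```

arm_command:
  rows: "0 0 40 0 0 0 0; 0 0 40 0 0 0 0; 0 0 40 0 0 0 0; 0 0 40 0 0 0 0; 0 0 40 0 0 0 0"

```text
time_s: 9.12
position: [0.4446, 0.148, 0.3534]
tool_rot: [[-0.978, -0.209, 0.0], [-0.209, 0.978, 0.0], [-0.0, -0.0, -1.0]]
ft_force: [1.0, -0.5, -0.0]
grip_width: 0.0857
```

arm_command:
  rows: "0 0 40 20 0 0 0; 0 0 40 20 0 0 0; 0 6 39 12 0 0 0; 0 0 0 38 0 0 0; 0 0 0 38 0 0 0"

```text
time_s: 9.53
position: [0.4146, 0.2582, 0.2275]
tool_rot: [[-0.977, -0.213, 0.003], [-0.213, 0.977, 0.001], [-0.003, 0.0, -1.0]]
ft_force: [1.5, 0.1, -0.6]
grip_width: 0.0857
```

arm_command:
  rows: "0 0 0 0 0 0 0; 0 0 0 0 0 0 0; 0 0 0 0 0 0 0; 0 0 0 0 0 0 0"

```text
time_s: 9.87
position: [0.4161, 0.2557, 0.2303]
tool_rot: [[-0.977, -0.211, 0.004], [-0.211, 0.977, 0.001], [-0.004, 0.0, -1.0]]
ft_force: [0.7, 0.2, -0.3]
grip_width: 0.0855
```

```bash
cat > mod.py <<'E'
from h import *
import sys
s=readout.observe();T=s['position'];R=np.array(s['tool_rot']);print(T.round(4),np.degrees(np.arctan2(R[1,0],R[0,0])).round(2),s['q'].round(1),s['time_s'])
m=eyes.camera_model('wrist');im=snap('wrist',sys.argv[1])
g=proj('wrist',[.412,.26,.02],m);print('guess',g)
hs=cv2.cvtColor(im,cv2.COLOR_RGB2HSV);k=cv2.inRange(hs,(5,130,100),(25,255,255))
for c in cv2.findContours(k,0,1)[0]:
  if cv2.contourArea(c)>30:
    r=cv2.minAreaRect(c);print('or',np.round(r[0],1),np.round(r[1],1),round(r[2],1),onplane('wrist',*r[0],.034,m).round(4),onplane('wrist',*r[0],.006,m).round(4))
E
python3 mod.py w3.png
```

```text
[0.4161 0.2557 0.2303] -167.8 [ 17.7  16.4  85.7   0.   77.6 -84.5] 9.8667
guess [323.6775621  175.01137835]
or [287. 296.] [60. 60.] 90.0 [0.5614 0.2482 0.034 ] [0.5803 0.2489 0.006 ]
or [324.5 208. ] [ 6. 11.] 90.0 [0.4445 0.2679 0.034 ] [0.4533 0.2703 0.006 ]
or [325.  179.5] [47.  6.] 90.0 [0.4136 0.2616 0.034 ] [0.4196 0.2634 0.006 ]
or [324.6 142.1] [12. 15.] 4.1 [0.3756 0.2527 0.034 ] [0.3783 0.2537 0.006 ]
or [456.2 122.6] [46.5  6.3] 26.6 [0.3279 0.3783 0.034 ] [0.3264 0.3903 0.006 ]
or [416.5 107.5] [15.7 13. ] 26.6 [0.3227 0.3345 0.034 ] [0.3208 0.3428 0.006 ]
or [298.8  94.2] [16.7 12.6] 65.6 [0.3354 0.2179 0.034 ] [0.3347 0.2159 0.006 ]
or [280.6  56.2] [55.6  6.1] 66.0 [0.3051 0.1942 0.034 ] [0.3017 0.1902 0.006 ]
or [267.3  22.4] [ 9.8 13.2] 68.2 [0.2788 0.1767 0.034 ] [0.2731 0.1711 0.006 ]
```

View pics/w3.png

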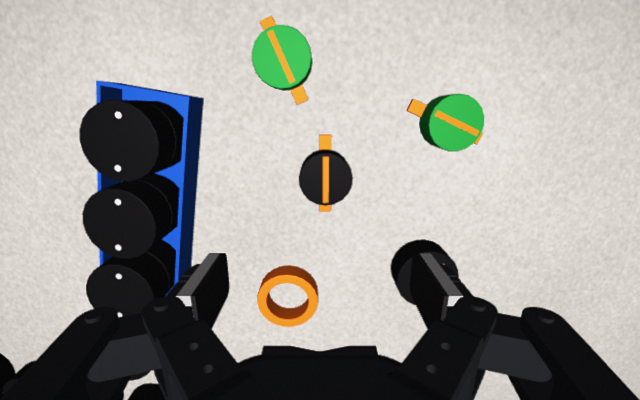

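Wrist view: the module is at (325,179), stripe vertical, so it is aligned with the tool. Green look-alikes are at (281,56) and (452,122), tape roll at (288,296), housing at (425,272). The module centre comes out at about (0.414, 0.2615) from both stripe and ear. I'll descend part way and check once more.

arm_command:
  rows: "0 0.8 6 30 0 0 0; 0 0 0 35 0 0 0; 0 0 0 35 0 0 0; 0 0 0 30 0 0 0; 0 0 0 0 0 0 0"

```text
time_s: 10.33
position: [0.4114, 0.2605, 0.0949]
tool_rot: [[-0.977, -0.212, -0.006], [-0.212, 0.977, -0.002], [0.007, -0.001, -1.0]]
ft_force: [-0.7, -0.6, -1.5]
grip_width: 0.0855
```

arm_command:
  rows: "0 0 0 0 0 0 0; 0 0 0 0 0 0 0; 0 0 0 0 0 0 0"

```text
time_s: 10.58
position: [0.414, 0.2617, 0.1003]
tool_rot: [[-0.977, -0.213, 0.004], [-0.213, 0.977, 0.001], [-0.004, 0.0, -1.0]]
ft_force: [1.1, 0.6, 0.6]
grip_width: 0.0854
```

```bash
python3 mod.py w4.png | grep -v " 0\.2[0-9]* 0\.1"; python3 - <<'E'
from h import *
C=np.linalg.inv(np.load('cam_tool.npy'));m=eyes.camera_model('wrist')
m['view']=np.load('cam_tool.npy')
for p in((222,255),(416,255),(228,295)):
  o,d=ray('wrist',*p,m); y=-.0427 if p[0]<319 else .0427
  for y in(y,-y): print(p,(o+d*(y-o[1])/d[1]).round(4))
E
```

```text
guess [317.12641379 214.79266552]
or [254.1 347.2] [15.  43.9] 69.1 [0.5206 0.235  0.034 ] [0.5469 0.2334 0.006 ]
or [319.5 223.5] [71.  9.] 90.0 [0.4128 0.2619 0.034 ] [0.4232 0.2641 0.006 ]
or [319.5 162.5] [23. 19.] 90.0 [0.3735 0.2533 0.034 ] [0.3782 0.2543 0.006 ]
or [534.4 134.7] [73.7 10.6] 27.4 [0.3282 0.3783 0.034 ] [0.3261 0.3976 0.006 ]
or [463.9 109.2] [25.9 21.9] 26.6 [0.3238 0.3302 0.034 ] [0.3211 0.3425 0.006 ]
or [277.6  87.4] [27.1 20.7] 65.6 [0.3358 0.2202 0.034 ] [0.3349 0.2163 0.006 ]
or [247.   31.4] [73.8 10.8] 64.9 [0.3101 0.1981 0.034 ] [0.3054 0.191  0.006 ]
(222, 255) [ 0.0115 -0.0427 -0.0002]
(222, 255) [ 0.1338  0.0427 -0.2472]
(416, 255) [ 0.012   0.0427 -0.001 ]
(416, 255) [ 0.135  -0.0427 -0.2498]
(228, 295) [-0.0106 -0.0427  0.0025]
(228, 295) [ 0.1556  0.0427 -0.2499]
```

arm_command:
  rows: "0 0 0 25 0 0 0; 0 0 0 25 0 0 0; 0 0 0 20 0 0 0; 0 0 0 13 0 0 0; 0 0 0 0 0 0 0"
  squeeze: 35

```text
time_s: 11.05
position: [0.4124, 0.2611, 0.0141]
tool_rot: [[-0.977, -0.213, -0.002], [-0.213, 0.977, -0.001], [0.002, -0.0, -1.0]]
ft_force: [-0.4, 0.1, 1.1]
grip_width: 0.0853
```

arm_command:
  rows: "0 0 0 0 0 0 0; 1 0 0 0 0 0 0; 1 0 0 0 0 0 0; 1 0 0 0 0 0 0; 1 0 0 0 0 0 0"

```text
time_s: 11.47
position: [0.4133, 0.2616, 0.0165]
tool_rot: [[-0.977, -0.213, 0.002], [-0.213, 0.977, 0.001], [-0.003, 0.0, -1.0]]
ft_force: [-1.2, -0.6, 7.8]
grip_width: 0.0571
```

arm_command:
  rows: "1 0 0 0 0 0 0; 1 0 0 0 0 0 0; 1 0 0 0 0 0 0; 1 0 0 0 0 0 0"

```text
time_s: 11.8
position: [0.4133, 0.2616, 0.0165]
tool_rot: [[-0.977, -0.213, 0.002], [-0.213, 0.977, 0.001], [-0.003, 0.0, -1.0]]
ft_force: [-1.4, 0.0, 6.8]
grip_width: 0.0572
```

Module gripped at 57 mm. Before lifting I'll check the lid angle numerically from the saved images.

```bash
python3 - <<'E'
from h import *
im=cv2.imread('pics/s2.png')
def blue(im,r):
    x,y,w,h=r;k=cv2.inRange(cv2.cvtColor(im[y:y+h,x:x+w],cv2.COLOR_BGR2HSV),(100,100,40),(130,255,255))
    c=max(cv2.findContours(k,0,1)[0],key=cv2.contourArea)[:,0]+[x,y];return c
c=blue(im,(190,90,80,90));print('scene tab',c.min(0),c.max(0),c[c[:,1]==c[:,1].min()])
for th in(70,75,80,85,90):
    t=np.radians(th);e=np.array([-np.cos(t)*.9983,np.cos(t)*.0576,np.sin(t)]);h=np.array([.6690,-.2512,.056])
    print(th,[proj('scene',h+r*e).round(1).tolist() for r in(.253,.203)])
C=np.load('cam_tool.npy');m2=eyes.camera_model('wrist');T2=np.eye(4);T2[:3,:3]=np.array([[.9984,-.057,.001],[-.057,-.9984,-.001],[.001,.001,-1]]);T2[:3,3]=[.52898,-.24492,.35428];m2['view']=C@np.linalg.inv(T2)
c=blue(cv2.imread('pics/w2.png'),(280,50,80,60));print('wrist tab',c.min(0),c.max(0))
for th in(70,75,80,85,90):
    t=np.radians(th);e=np.array([-np.cos(t)*.9983,np.cos(t)*.0576,np.sin(t)]);n=np.array([-np.sin(t),0,-np.cos(t)]);h=np.array([.6690,-.2512,.056])
    print(th,[proj('wrist',h+.253*e+s*.007*n,m2).round(1).tolist() for s in(-1,1)])
E
```

```text
scene tab [225 139] [232 161] [[228 139]
 [229 139]]
70 [[236.1, 135.7], [235.6, 155.1]]
75 [[231.5, 138.1], [231.9, 157.3]]
80 [[226.7, 141.3], [228.2, 160.1]]
85 [[221.8, 145.4], [224.4, 163.5]]
90 [[216.8, 150.4], [220.5, 167.6]]
wrist tab [301  61] [330  95]
70 [[315.1, 132.9], [316.5, 154.5]]
75 [[314.9, 93.8], [316.4, 119.3]]
80 [[314.7, 48.9], [316.3, 77.9]]
85 [[314.6, -0.4], [316.2, 31.3]]
90 [[314.5, -52.3], [316.2, -19.3]]
```

Both views put the lid at about 78°, inside 70–90°. I'll lift, align the yaw, and carry the module over the tray.

arm_command:
  rows: "1 0 0 -12 0 0 0; 1 0 0 -25 0 0 0; 1 0 0 -35 0 0 0; 1 0 0 -35 0 0 0; 1 0 0 -35 0 0 0"

```text
time_s: 12.22
position: [0.4122, 0.2612, 0.1593]
tool_rot: [[-0.977, -0.213, 0.0], [-0.213, 0.977, 0.0], [-0.0, 0.0, -1.0]]
ft_force: [0.8, 0.2, -1.5]
grip_width: 0.0568
```

arm_command:
  rows: "1 0 0 -13 0 0 5.2; 1 0 0 0 0 0 5.2; 1 0 0 0 0 0 5.1; 1 0 0 0 0 0 0; 1 0 0 0 0 0 0"

```text
time_s: 12.63
position: [0.4125, 0.2613, 0.1704]
tool_rot: [[-0.999, 0.053, 0.0], [0.053, 0.999, 0.0], [-0.0, 0.0, -1.0]]
ft_force: [0.4, -0.3, -2.5]
grip_width: 0.0575
```

```bash
python3 mod.py w5.png|head -4; python3 - <<'E'
from h import *
s=readout.observe();print(s['grip_width'],s['ft_force'])
im=snap('scene')[60:300,180:500,::-1];cv2.imwrite('pics/c5.png',np.hstack([cv2.resize(cv2.imread('pics/w5.png'),(480,300)),cv2.resize(im,(320,240)) if 0 else cv2.copyMakeBorder(im,0,60,0,0,0)]))
E
```

```text
[0.4125 0.2613 0.1704] 176.94 [ 18.4  20.1  91.2   0.   68.6 -68.5] 12.6333
guess [318.03206652 192.02890616]
or [319. 298.] [106.  16.] 90.0 [0.5141 0.2555 0.034 ] [0.5329 0.2545 0.006 ]
or [319.  194.5] [37. 30.] 90.0 [0.4106 0.261  0.034 ] [0.4182 0.2605 0.006 ]
0.05693224745369687 [-0.08999834 -0.67819351 -2.07243779]
```

View pics/c5.png

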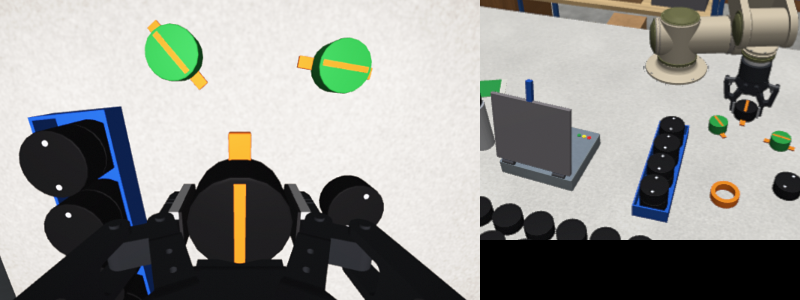

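The module is held level, with its stripe at (319,298) and ear at (319,194) in the wrist frame, and the lid still stands. I'll compute the module's offset in the hand while carrying.

arm_command:
  rows: "1 -6 -20 0 0 0 0; 1 -10 -32 0 0 0 0; 1 -10 -32 0 0 0 0; 1 -10 -32 0 0 0 0; 1 -10 -32 0 0 0 0"

```text
time_s: 13.15
position: [0.4504, 0.1096, 0.17]
tool_rot: [[-0.999, 0.054, -0.0], [0.054, 0.999, 0.0], [0.0, -0.0, -1.0]]
ft_force: [0.1, 0.5, -1.4]
grip_width: 0.0572
```

arm_command:
  rows: "1 -10 -32 0 0 0 0; 1 -10 -32 0 0 0 0; 1 -10 -32 0 0 0 0; 1 -10 -32 0 0 0 0; 1 -10 -32 0 0 0 0"

```text
time_s: 13.57
position: [0.4914, -0.0533, 0.17]
tool_rot: [[-0.999, 0.054, -0.0], [0.054, 0.999, 0.0], [0.0, 0.0, -1.0]]
ft_force: [1.6, 0.9, -1.7]
grip_width: 0.057
```

arm_command:
  rows: "1 -10 -32 0 0 0 0; 1 -10 -32 0 0 0 0; 1 -10 -32 0 0 0 0; 1 -10 -32 0 0 0 0; 1 0 0 0 0 0 0"

```text
time_s: 13.98
position: [0.5251, -0.187, 0.1696]
tool_rot: [[-0.998, 0.058, 0.001], [0.058, 0.998, -0.002], [-0.001, -0.002, -1.0]]
ft_force: [-1.6, -0.7, -1.6]
grip_width: 0.0571
```

```bash
python3 - <<'E'
from h import *
C=np.load('cam_tool.npy');m=eyes.camera_model('wrist');m['view']=C
# module in tool frame (w5), stripe ends at tool z -.0175, ear at +.0105
for n,u,v,z in(('stripe c',319,298,-.0175),('stripe far',319,245,-.0175),('stripe near',319,351,-.0175),('ear tip',319,176,.0105),('ear c',319,194.5,.0105)):
    print(n,onplane('wrist',u,v,z,m).round(4))
s=readout.observe();T=s['position'];R=np.array(s['tool_rot']);print(T,np.degrees(np.arctan2(R[1,0],R[0,0])),s['q'].round(1),s['time_s'],s['grip_width'])
print((R.T@(np.array([.5353,-.2432,0])-T)*1000).round(1))
a=snap('wrist','w6.png')[:,:,::-1];b=snap('scene','s6.png')[60:300,150:470,::-1];mm=eyes.camera_model('wrist');print('pad guess px',proj('wrist',[.5353,-.2432,.048],mm),proj('wrist',[.4884,-.2405,.048],mm))
cv2.imwrite('pics/c6.png',np.hstack([cv2.resize(a,(480,300)),cv2.copyMakeBorder(b,0,60,0,0,0)]))
E
```

```text
stripe c [ 0.0014  0.0002 -0.0175]
stripe far [ 0.0243  0.0002 -0.0175]
stripe near [-0.0246  0.0002 -0.0175]
ear tip [0.0448 0.0001 0.0105]
ear c [0.0363 0.0001 0.0105]
[ 0.52513604 -0.1870105   0.16958602] 176.6534473101397 [-3.170e+01  2.640e+01  8.050e+01 -1.000e-01  7.290e+01 -1.184e+02] 13.9833 0.05706932943705542
[-13.2 -55.2 169.7]
pad guess px [247.95425596 218.48654833] [244.31849982 162.95412706]
```

View pics/c6.png

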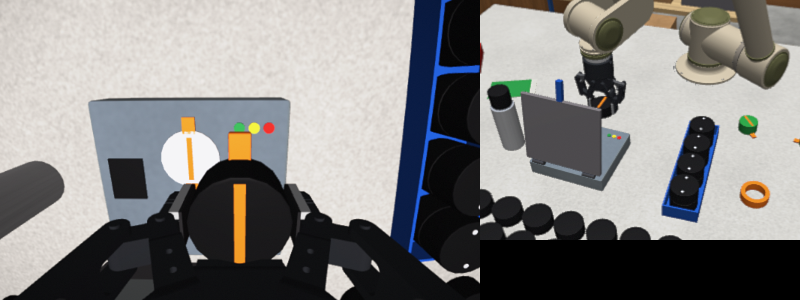

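The module hangs centred in the hand, with the pad partly visible at crop (190,157) and its near mark at (188,123). The arm was still settling, so I'll wait and then measure the mark and pad at rest.

arm_command:
  rows: "1 0 0 0 0 0 0; 1 0 0 0 0 0 0; 1 0 0 0 0 0 0; 1 0 0 0 0 0 0; 1 0 0 0 0 0 0"

```text
time_s: 14.5
position: [0.5241, -0.181, 0.1702]
tool_rot: [[-0.998, 0.055, 0.0], [0.055, 0.998, -0.0], [-0.0, -0.0, -1.0]]
ft_force: [0.4, -0.7, -1.8]
grip_width: 0.0572
```

```bash
cat > pad.py <<'E'
from h import *
import sys
s=readout.observe();T=s['position'];R=np.array(s['tool_rot']);m=eyes.camera_model('wrist');im=snap('wrist',sys.argv[1])
print(T.round(4),'yaw',np.degrees(np.arctan2(R[1,0],R[0,0])).round(2),'tilt',R[:,2].round(4),s['time_s'],s['grip_width'])
hs=cv2.cvtColor(im,cv2.COLOR_RGB2HSV)
tl=lambda p:(R.T@(p-T)*1000).round(1)
for c in cv2.findContours(cv2.inRange(hs,(5,130,100),(25,255,255)),0,1)[0]:
  if cv2.contourArea(c)>40:
    r=cv2.minAreaRect(c);c=c[:,0];top=c[c[:,1]<=c[:,1].min()+1].mean(0);bot=c[c[:,1]>=c[:,1].max()-1].mean(0)
    print('or',np.round(r[0],1),np.round(r[1],1),'top',top,tl(onplane('wrist',*top,.048,m)),'bot',bot,tl(onplane('wrist',*bot,.048,m)))
w=cv2.inRange(hs[80:300,150:420],(0,0,215),(180,40,255))
for c in cv2.findContours(w,0,1)[0]:
  if cv2.contourArea(c)>300: x,y,ww,h=cv2.boundingRect(c);print('white',x+150,y+80,ww,h,'left',tl(onplane('wrist',x+150,y+80+h/2,.048,m)),'top',tl(onplane('wrist',x+150+ww/2,y+80,.048,m)))
print('pad pred tool mm',tl(np.array([.5353,-.2432,.048])),proj('wrist',[.5353,-.2432,.048],m),'outer',proj('wrist',[.4884,-.2405,.048],m))
E
python3 pad.py w7.png
```

```text
[ 0.5241 -0.181   0.1702] yaw 176.85 tilt [ 1.e-04 -1.e-04 -1.e+00] 14.5 0.057154249202885414
or [319.  297.5] [105.  16.] top [319.         245.10526316] [-39.4  -0.3 122.2] bot [319.4375 349.875 ] [-150.8    0.2  122.2]
or [246.  212.5] [55.4  6.3] top [244.         185.28571429] [ 13.6 -61.7 122.2] bot [247.5  239.75] [-34.6 -61.9 122.2]
or [319. 194.] [30. 38.] top [319.5        175.96428571] [ 21.4   0.  122.2] bot [319.46875 212.25   ] [ -9.5   0.  122.2]
or [243.  168.5] [21. 18.] top [242.5 158.1] [ 35.9 -61.4 122.2] bot [243.53846154 178.61538462] [ 19.2 -61.7 122.2]
white 208 177 78 71 left [ -9.9 -93.7 122.2] top [ 20.5 -58.8 122.2]
white 150 80 270 190 left [  22.3 -138.6  122.2] top [ 94.4 -25.8 122.2]
pad pred tool mm [-14.6 -61.5 122.2] [246.50403656 217.81209602] outer [242.87701048 162.41419005]
```

arm_command:
  rows: "1 -3 -15 0 0 0 0; 1 -3 -20 0 0 0 0; 1 -3 -16 0 0 0 0; 1 -3 -10.5 0 0 0 0; 1 0 0 0 0 0 0"

```text
time_s: 14.97
position: [0.5329, -0.2462, 0.1698]
tool_rot: [[-0.998, 0.058, 0.0], [0.058, 0.998, -0.001], [-0.0, -0.001, -1.0]]
ft_force: [-0.5, -0.3, -2.2]
grip_width: 0.0575
```

arm_command:
  rows: "1 0 0 20 0 0 0; 1 0 0 20 0 0 0; 1 0 0 15 0 0 0; 1 0 0 10 0 0 0; 1 0 0 0 0 0 0"

```text
time_s: 15.38
position: [0.5319, -0.2428, 0.1031]
tool_rot: [[-0.998, 0.056, -0.003], [0.056, 0.998, 0.002], [0.003, 0.002, -1.0]]
ft_force: [0.7, 0.8, -1.5]
grip_width: 0.0572
```

arm_command:
  rows: "1 0 0 0 0 0 0; 1 0 0 0 0 0 0; 1 0 0 0 0 0 0; 1 0 0 0 0 0 0"

```text
time_s: 15.72
position: [0.533, -0.2438, 0.1059]
tool_rot: [[-0.998, 0.056, 0.001], [0.056, 0.998, -0.001], [-0.001, -0.001, -1.0]]
ft_force: [-0.1, -0.1, -1.3]
grip_width: 0.057
```

```bash
python3 pad.py w8.png
```

```text
[ 0.533  -0.2438  0.1059] yaw 176.8 tilt [ 1.3e-03 -9.0e-04 -1.0e+00] 15.7167 0.0570385780863546
or [319. 298.] [106.  16.] top [319.         245.10526316] [-10.1  -0.2  57.9] bot [319.5        350.21428571] [-92.9   0.2  58.1]
or [319. 183.] [60. 30.] top [320.5        153.08333333] [48.5  0.6 57.9] bot [319.        212.3030303] [12.  -0.3 57.9]
white 150 204 15 89 left [ -13.1 -110.1   58. ] top [  17.2 -100.5   58. ]
white 335 180 38 56 left [14.8  9.6 57.9] top [32.4 20.7 57.9]
white 269 180 36 55 left [ 15.  -31.1  57.9] top [ 32.4 -19.5  57.9]
white 150 80 270 42 left [ 78.3 -96.2  57.9] top [ 88.9 -19.1  57.8]
pad pred tool mm [-2.2  0.8 57.9] [320.6858657  233.64776247] outer [320.9960463  159.50991607]
```

View pics/w8.png

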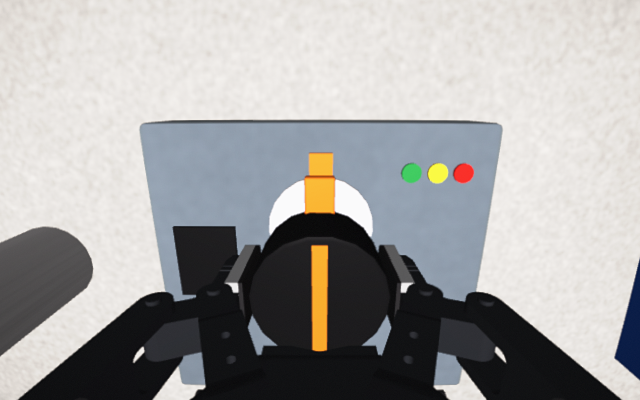

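Wrist view: the module's ear at (320,194) overlies the near mark (outer end at row 153). The white pad spans columns 269–373, symmetric about 321. Offset is about 1 mm, so I'll trim it and descend gently.

arm_command:
  rows: "1 0.7 0.6 8 0 0 0; 1 0 0 8 0 0 0; 1 0 0 7 0 0 0; 1 0 0 5 0 0 0; 1 0 0 3 0 0 0"

```text
time_s: 16.18
position: [0.5317, -0.2428, 0.0728]
tool_rot: [[-0.998, 0.056, -0.001], [0.056, 0.998, 0.001], [0.001, 0.001, -1.0]]
ft_force: [-0.4, 0.2, -2.2]
grip_width: 0.0571
```

arm_command:
  rows: "1 0 0 0 0 0 0; 1 0 0 0 0 0 0; 1 0 0 0 0 0 0; 1 0 0 0 0 0 0; 1 0 0 0 0 0 0"

```text
time_s: 16.6
position: [0.5321, -0.2431, 0.0744]
tool_rot: [[-0.998, 0.056, 0.0], [0.056, 0.998, -0.0], [-0.0, -0.0, -1.0]]
ft_force: [0.1, -0.2, -1.5]
grip_width: 0.0576
```

```bash
python3 pad.py w9.png; python3 - <<'E'
from h import *
a=snap('scene','s9.png');s=readout.observe();print(s['ft_force'],s['qvel'].round(2))
k=cv2.inRange(cv2.cvtColor(a[90:180,190:270],cv2.COLOR_RGB2HSV),(100,100,40),(130,255,255));y,x=np.nonzero(k);print('tab scene',x.min()+190,x.max()+190,y.min()+90,y.max()+90)
cv2.imwrite('pics/c9.png',np.hstack([cv2.resize(cv2.imread('pics/w9.png')[100:300,200:440],(480,400)),cv2.resize(a[120:260,180:292,::-1],(320,400))]))
E
```

```text
[ 0.5321 -0.2431  0.0744] yaw 176.79 tilt [ 5.e-04 -3.e-04 -1.e+00] 16.6 0.05757112920711038
or [319. 298.] [106.  16.] top [319.         245.10526316] [ 4.3 -0.2 26.4] bot [319.5        350.28571429] [-64.1   0.1  26.4]
or [319.  188.5] [49. 30.] top [319.5        164.06666667] [47.4 -0.  26.3] bot [319.         212.27272727] [22.6 -0.2 26.3]
white 335 195 46 56 left [16.7  8.  26.3] top [31.7 19.4 26.3]
white 259 194 46 57 left [ 16.9 -31.3  26.4] top [ 32.2 -18.8  26.3]
white 150 80 270 43 left [ 77.2 -79.6  26.3] top [ 86.1 -15.8  26.3]
pad pred tool mm [-3.2  0.1 26.4] [319.56180296 257.92163066] outer [319.83140209 171.36955362]
[ 0.60432601  0.36489818 -2.05394809] [ 0.07  0.03  0.09 -0.11 -0.04  0.04]
tab scene 225 233 139 161
```

View pics/c9.png

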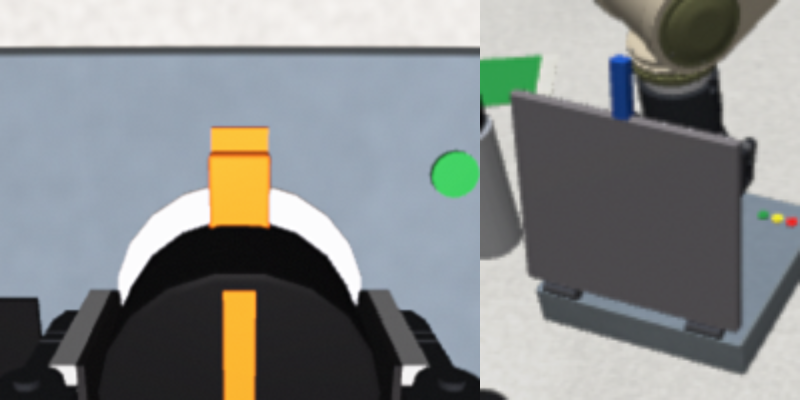

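Final view: the ear lies in line with the near mark (centres within about 0.5 mm), and the white pad shows evenly on both sides. The tab in the scene is unmoved at (225–233, 139–161). Handing in.

```bash
python3 -c "
from rig import env
print(env.close_job())"
```

```text
the job is handed in; nothing more can be done
None
```

I raised the lid and left it standing, then picked up the eared black module and carried it over the tray. I handed the job in with the module held about 1 cm above the sensing pad. `close_job()` gave no verdict, so the figures below are my own last checks.

- **Lid:** stands at about 78° by the scene and wrist views taken before the lift. In the last scene view its tab was within one pixel of where it had been since release.
- **Position:** the module's centre is about 0.5 mm from the pad's centre, measured in the hand frame.
- **Height:** the underside is about 10 mm above the pad. This is computed from the TCP height and the 16.5 mm offset at grasp, with no sign of slip in the wrist image.
- **Attitude:** the ears line up with the marks to within about 0.5°, and the tool tilt is below 0.1°.
- **Grip and contact:** the grip is steady at 57 mm with 35 N set. The wrist force shows only the module's weight (about 2 N), so no contact with the tester.
- **Tray and bystanders:** I crossed the tray with the module's underside about 15 cm above the bench and felt no contact. The wrist force stayed near zero wherever the arm passed the bystanders, but I did not re-measure their positions at the end.

**Disagreements:**
- My first pad estimate, taken while the arm was still settling, was about 3 mm off in x, so I used the later at-rest measurements instead.
- One finger met the lid tab about 5 mm off centre, giving a 39 N side force that I relieved before lifting the lid.

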